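# Turn a stuck frozen block out of a flip mould into the pan

### The arm

A 6-joint arm with a two-finger parallel gripper is mounted at the origin on a cart in front of the work surface, level with it; the furniture and walls round the work are solid. World frame = base frame: x ahead of the robot, y to its left, z up, the work surface at z = 0. Lengths are in mm, angles in degrees, forces in N, time in s.
With the tool pointing down it reaches from about 300 to 850 mm from the base axis. Payload 4.2 kg.
Tool frame: the origin (TCP) lies between the finger pads; the fingertips stand 14 mm ahead of it and the grasp point (between the pads) lies 5 mm behind it; z points along the fingers, y is the line along which they close (so a half turn about z gives the same grasp; the last joint's range is limited). The gripper opens to 91 mm and grips with 3 to 60 N. Pads are 32 mm wide; open, the fingers measure 118 mm over their backs; the gripper's body (76 mm by 178 mm) begins 60 mm behind the grasp point.
Start: joints at [-76.433, 18.312, 89.639, -0, 72.044, -1.146], TCP at [146.045, -556.159, 227.976] pointing down, gripper open.
Joint ranges: [-177.97, 177.97], [-48.28, 115.42], [12.27, 149.76], [-77.06, 257.06], [2.81, 150.46], [-146.56, 146.56]. Speed limits (degrees/s): [147.25, 147.25, 180, 180, 180, 180].

### API

Orientations are given as [roll, pitch, yaw] about the fixed x, y, z axes, in that order (R = Rz(yaw) Ry(pitch) Rx(roll)).
In Python, from workcell import * gives the robot as it stands. The module is installed in compiled form; this text tells all that it offers.
- The arm moves only by the tool send_rows, never from a script. Its argument "deltas" is a list of rows, each a list of 2 entries, a list of its own where there are three numbers: the shift along the tool's x, y, z normalised to -1 to 1, where 1 is 0.5 m, then the turn, a rotation vector about the tool's x, y, z normalised to -1 to 1, where 1 is 0.5 rad. A call has 1 to 10 rows; each row shifts and turns the commanded pose from where the row before left it, along the tool's axes as they then stand; what a row does not reach is not made up. A row lasts 1/10 s, in which the tool goes at most 50 mm and 8.59 degrees, less where a joint would pass 70% of its speed; a pose out of reach is approached as far as the arm can. A call with a number of a shift or a turn outside -1 to 1 is refused whole. A call with a gripper value outside its range is refused whole. "grip" is the closure, from 0 (fully open) to 1 (shut), set as the call begins (left out, the last holds). The fingers move at their own pace and stop on an object; "grip_force" is the grip in N (left out, the last holds). Time passes only in rows, so rows that do not move let the fingers close. It gives the time, the measured TCP pose, the force, the opening and the grip force at its end, in the units of the state.
- state(): the state, without advancing time (a new reading comes with each control period).
- grab_frame(name): name is "scene" or "top" or "wrist"; returns the picture (384x512x3 uint8, red, green, blue); there is no depth.
- calibration(name): a dict with "mtx" (3x3 intrinsics, pixels), "R" (3x3) and "t" (3): a world point X has camera coordinates R X + t. Camera axes: x right, y down, z forward; pixel columns grow to the right and rows downward; lengths in mm; the calibration is good to about 2 mm. A picture is of the moment at which its call begins: read the wrist's pose just before it. calibration takes no time and is no camera call; for the wrist camera it gives the pose at the moment of the call.
- job_done(): hands the job in; it is judged then, once.
Trained networks look in the newest picture that a camera, given by its name, has taken for a name from the list of things; names that differ only in an ending like _2 or _b are one class to them, and where a whole thing is asked for, a point or a joint stands for the part that bears it (a point fixed in the world has none). Each returns a list of dicts, best first, with "p" (0 to 1); they miss things now and then, are a little off and sometimes report something else, mostly with a low value. They report only what shows in the picture. A call takes as long as a camera call.
- trace(camera, label): "pixels" (384x512 bool, what is visible of it) and "bbox" ([left, top, width, height] in pixels, round what is visible of it).
The state is a dict: "time_s": time; "qpos": joint angles; "qvel": joint speeds; "effort": joint torques, N m; "ee_pos": TCP position; "ee_rot": TCP orientation; "force": force on the tool from outside, world axes, zero at the start; "torque": the same for the moment, N m; "gripper_width": finger opening in mm; "gripper_force": force on a finger pad.
Only numpy, scipy, OpenCV 4.12 (cv2) and the standard library are available. Lean on these libraries where they do the work, as an engineer would, in place of code of your own. Each camera call takes 0.05 s, during which the arm holds its last target. There are 200 camera calls.

### The job

Two flip moulds stand either side of the frying pan, each with a block of frozen stock stuck in its cup: one block is a plain flat disc, the other is ring-shaped, with a hollow in its middle. Swing the mould that holds the ring-shaped block right over by its handle, so that its cup hangs upside down over the pan, then tap the rubber base of the cup down so that the block drops out into the pan. Leave the plain block where it is, in its own mould.

Things in the scene. Friction and masses are not known exactly. Their poses are not given: they have to be found in the camera images.
- stand: fixed stand: aluminium plate 120x280x3 mm under the pan, hinge posts at both ends. Origin: on the range top under the plate's centre; x away from the robot, y left, z up. Mould hinges run along the stand's x at y = +120 (left) and -120 mm (right), 75 mm up. Each frame starts level, lying outwards: cup centre at y = +-175, handle at +-245; turned over, cup at y = +-65, handle at -+5
- left_handle (a point): middle of the left mould's handle (moves with it): round black bar 12 mm thick, 70 mm long along the stand's x, 125 mm from the hinge, at hinge height; 39 mm free to the cup, turns in the fingers. The frame swings 180 degrees up and inwards to a stop over the pan. The hinge is damped: about 3 N at the handle at 0.1 m/s; let go, the frame sinks slowly to the nearer end
- right_handle (a point): the same on the right mould. Cups: 49 mm outside diameter, rim 4 mm above the hinge plane when upright, 38 mm deep, in the same frame as the handle. A rubber base, a black cap 30 mm in diameter, stands 16 mm out of the cup's underside: turned over, its face is 125 mm above the range top
- ring_block: tan block to turn out, 41 mm across its lip, 33 below, 24 high, a hollow 25 mm wide in its top; in the left or right cup. Origin: centre of its underside, z up through the hollow; starts upright, 45 mm above the range. Sprung detents hold it, even upside down; pressing the cup's base 9 to 12 mm down (12 is its full travel, 2 to 6 N) pushes it past them and it falls
- plain_block: the block to leave: the same tan colour and size with a flat upper face, in the other mould. Origin and axes as the ring-shaped block
- pan_centre (a point): centre of the inner floor of the black frying pan (fixed, 210 mm rim diameter, floor about 150 mm, rim 45 mm above the floor, its handle to the back); z up

How it is judged (in metres and radians):
On the way, in this order (a step that is already met when the one before it is completed fails the run):
1. the ring-shaped block is upside down in the upturned cup over the pan, still stuck (angle between ring_block's own z axis and vertical above 2.85 rad and height (world z) of ring_block above 0.085 m and horizontal distance between ring_block and pan_centre below 0.1 m), for 0.3 s.
2. tapped loose, the ring-shaped block has dropped into the pan (height (world z) of ring_block below 0.065 m and horizontal distance between ring_block and pan_centre below 0.1 m), for 0.2 s.
At the end, for the whole second after the job is handed in: the ring-shaped block lies at rest in the pan (its origin within 100 mm of the pan's centre and less than 65 mm above the range top); the plain block is still upright in its mould, within 20 mm of where it was. The emptied mould may lie either way (all of step 2 and linear speed of ring_block below 0.03 m/s and distance of plain_block from where it was at the start of the episode below 0.02 m and angle between plain_block's own z axis and vertical below 0.3 rad); the robot touches nothing.
It fails at once if the plain block's mould is swung up or the block is taken out (angle between plain_block's own z axis and vertical above 0.6 rad or distance of plain_block from where it was at the start of the episode above 0.04 m).
It also fails if it takes over 42 s, if anything falls off the work surface, if the arm or the gripper's body presses on something with over 40 N, if the wrist force passes 120 N, or if a joint passes its speed limit or range.

## Working session

There is one attempt and no reset: what is moved stays moved. The work goes in short steps, Python scripts to look and compute and a tool call to move; the robot and the scene stay as the last step left them, time stands still between calls to the robot, and variables do not carry over. Pictures are saved under pics/ and viewed, at most 10 in all, crops included, and the job is handed in when it is done.

Besides the shell and the picture viewer there is one more tool, called after ">>>" in YAML: its name, and indented under it one key for each argument. send_rows: Moves the arm, as the interface text tells. Scaled input: -1 to 1 covers 0.5 m each way for a shift and 0.5 rad each way for a turn. Its arguments: {"type":"object","properties":{"deltas":{"type":"array","items":{"type":"array"}},"grip":{"type":"number"},"grip_force":{"type":"number"}},"required":["deltas"]}

```bash
mkdir -p pics; python3 - <<'E'
from workcell import *
import cv2,numpy as np
ims={}
for c in("scene","top"):
    im=grab_frame(c); ims[c]=im
    for l in("ring_block","plain_block","left_handle","right_handle","stand","pan_centre"):
        try:
            for r in trace(c,l)[:2]:
                ys,xs=np.nonzero(r["pixels"]); print(c,l,round(r["p"],2),r["bbox"],xs.mean().round(1),ys.mean().round(1))
        except Exception as e: print(c,l,e)
    k=calibration(c); print(c,k["mtx"].round(1).tolist(),(-k["R"].T@k["t"]).round(0),k["R"].round(3).tolist())
    cv2.imwrite(f"pics/{c}0.png",im[...,::-1])
s=state();print(s["time_s"],s["ee_pos"],s["ee_rot"],s["force"])
E
```

```text
scene right_handle 0.72 [288.9, 156.2, 37.1, 23.7] 310.4 167.2
scene stand 0.85 [226.5, 157.8, 104.0, 78.7] 277.5 203.6
scene pan_centre 0.64 [201.0, 155.8, 123.8, 64.4] 277.6 191.6
scene pan_centre 0.2 [287.0, 155.0, 41.1, 24.5] 309.8 168.7
scene [[366.8, 0.0, 255.1], [0.0, 366.8, 189.3], [0.0, 0.0, 1.0]] [ -4. 690. 522.] [[-0.801, -0.599, -0.021], [-0.247, 0.362, -0.899], [0.546, -0.715, -0.437]]
top plain_block 0.63 [215.1, 188.7, 18.2, 19.6] 223.8 198.8
top left_handle 0.79 [188.2, 173.3, 64.8, 51.3] 219.5 199.4
top right_handle 0.84 [355.3, 155.0, 69.7, 50.0] 389.4 180.0
top stand 0.75 [189.0, 156.0, 234.1, 70.3] 304.5 191.7
top pan_centre 0.76 [256.7, 58.7, 94.5, 177.5] 303.4 177.2
top pan_centre 0.3 [378.1, 172.8, 17.9, 16.1] 384.7 181.1
top [[395.1, 0.0, 257.0], [0.0, 395.1, 182.9], [0.0, 0.0, 1.0]] [381. -35. 918.] [[0.028, -0.999, -0.027], [-0.988, -0.024, -0.152], [0.151, 0.031, -0.988]]
0.7 [ 146.04447921 -556.17293735  227.99791682] [ 1.79991156e+02 -8.35832206e-04  1.47129033e+01] [ 0.56642947  0.83925233 -0.27715923]
```

View pics/scene0.png

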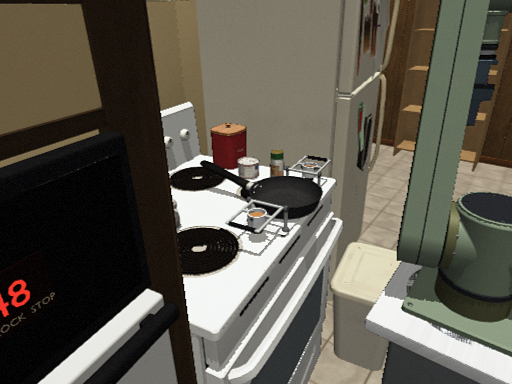

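View pics/top0.png

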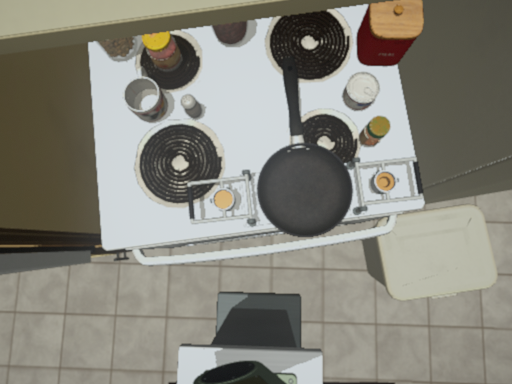

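Top view: the left block (224,199) looks flat, and the right one (384,181) looks ring-shaped with a dark hollow. I'll zoom in to confirm, then locate the stand.

```bash
cat > h.py <<'E'
from workcell import *
import cv2,numpy as np
def ray(k,u,v):
    d=k["R"].T@np.linalg.inv(k["mtx"])@np.array([u,v,1.]); return -k["R"].T@k["t"],d/np.linalg.norm(d)
def onz(k,u,v,z):
    c,d=ray(k,u,v); return c+d*(z-c[2])/d[2]
def tri(obs):
    A=np.zeros((3,3));b=np.zeros(3)
    for k,u,v in obs:
        c,d=ray(k,u,v);P=np.eye(3)-np.outer(d,d);A+=P;b+=P@c
    return np.linalg.solve(A,b)
E
python3 - <<'E'
from h import *
k=calibration("top")
for n,u,v,z in[("plain",223.8,198.8,69),("ring",384.7,181.1,69),("pan",304,189,45)]: print(n,onz(k,u,v,z).round(1))
t=cv2.imread("pics/top0.png"); s=cv2.imread("pics/scene0.png")
a=cv2.resize(t[140:240,180:430],None,fx=3.2,fy=3.2,interpolation=3); 
b=cv2.resize(s[145:245,190:340],None,fx=2.5,fy=2.5,interpolation=3)
w=grab_frame("wrist"); cv2.imwrite("pics/w0.png",w[...,::-1])
w=cv2.resize(w[...,::-1],(333,250))
cv2.imwrite("pics/crop0.png",np.vstack([a,np.hstack([b,w,np.zeros((250,800-375-333,3),np.uint8)])]))
E
```

```text
plain [474.3  62.4  69. ]
ring [ 521.3 -283.9   69. ]
pan [ 503.3 -112.7   45. ]
```

View pics/crop0.png

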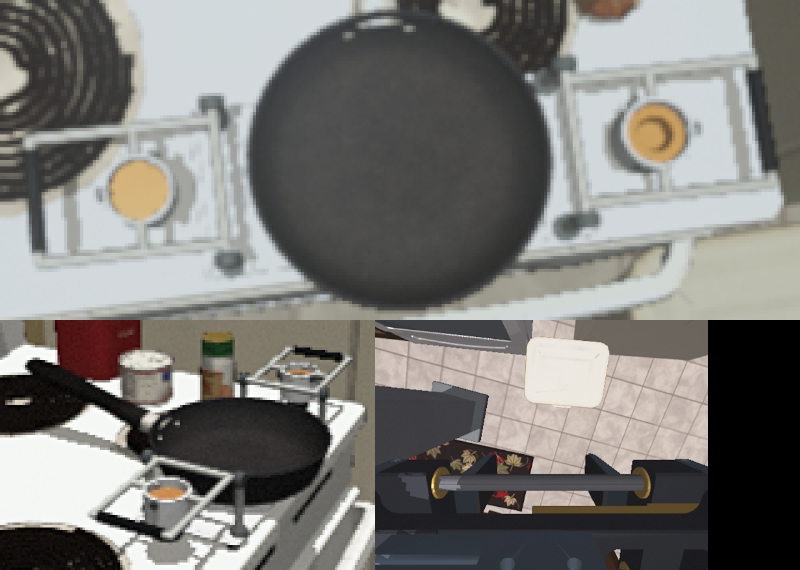

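The right mould holds the ring block: in the crop it has a dark hollow at (655,132), while the left one at (140,190) is flat. The spacing between them (349.5 mm, expected 350) agrees. I'll move close to the right mould to measure.

>>> send_rows:
  deltas:
    - [[0.0914,-0.0292,-0.008],[0,0,0]]
    - [[0.0914,-0.0292,-0.008],[0,0,0]]
    - [[0.0914,-0.0292,-0.008],[0,0,0]]
    - [[0.0914,-0.0292,-0.008],[0,0,0]]
    - [[0.0914,-0.0292,-0.008],[0,0,0]]
    - [[0.0914,-0.0292,-0.008],[0,0,0]]
    - [[0.0914,-0.0292,-0.008],[0,0,0]]
    - [[0.0914,-0.0292,-0.008],[0,0,0]]
    - [[0,0,0],[0,0,0.244]]
    - [[0,0,0],[0,0,0]]

```text
time_s: 1.75
ee_pos: [471.0, -349.4, 259.8]
ee_rot: [180.0, 0.0, 7.9]
force: [0.6, -0.0, 0.2]
gripper_width: 91.1
gripper_force: 0.0
```

```bash
python3 - <<'E'
from h import *
s=state();print(s["time_s"],s["ee_pos"].round(1),s["ee_rot"].round(2),s["force"].round(1))
k=calibration("wrist");w=grab_frame("wrist");cv2.imwrite("pics/w1.png",w[...,::-1])
np.savez("w1.npz",**k)
print((-k["R"].T@k["t"]).round(1),k["R"].round(2).tolist())
for l in("right_handle","ring_block"):
    for r in trace("wrist",l)[:2]:
        ys,xs=np.nonzero(r["pixels"]); print(l,round(r["p"],2),r["bbox"],xs.mean().round(1),ys.mean().round(1))
for n,p in[("handle",(530.8,-353.6,75)),("ring",(521.3,-283.9,69))]:
    q=k["mtx"]@(k["R"]@np.array(p)+k["t"]);print(n,q[:2]/q[2])
E
```

```text
1.75 [ 471.  -349.4  259.8] [1.7999e+02 2.0000e-02 7.8800e+00] [ 0.6 -0.   0.2]
[ 539.2 -339.8  418.1] [[0.14, -0.99, 0.0], [-0.96, -0.13, 0.24], [-0.24, -0.03, -0.97]]
right_handle 0.85 [158.1, 95.8, 108.5, 76.4] 212.4 131.0
ring_block 0.63 [193.3, 116.0, 27.6, 32.7] 207.4 134.1
handle [264.23592185 134.82711004]
ring [208.96183543 134.52444904]
```

View pics/w1.png

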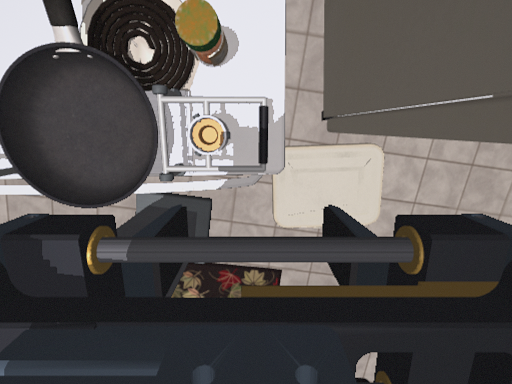

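The wrist view shows the ring block at (208,134) and the black handle bar centred near (264,135), both as predicted. I'll triangulate the handle height from the dark bar in both views.

```bash
python3 - <<'E'
from h import *
kw=dict(np.load("w1.npz"));kt=calibration("top")
def dark(f,box):
    g=cv2.imread(f,0);x0,y0,x1,y1=box;m=(g[y0:y1,x0:x1]<70).astype(np.uint8)
    n,L,S,C=cv2.connectedComponentsWithStats(m);i=1+S[1:,4].argmax();print(f,S[i],C[i]+[x0,y0]);return C[i]+[x0,y0]
a=dark("pics/w1.png",(252,98,276,172));b=dark("pics/top0.png",(414,155,425,205))
print(tri([(kw,*a),(kt,*b)]).round(1))
print("ring",tri([(kw,208,134),(kt,384.7,181.1)]).round(1), onz(kw,*a,75).round(1),onz(kt,*b,75).round(1),onz(kw,208,134,69).round(1))
for u,v in((264,106),(264,164)):print(onz(kw,u,v,75).round(1))
E
```

```text
pics/w1.png [  7   8   9  58 484] [263.16735537 135.03719008]
pics/top0.png [  0   7   9  31 131] [417.93129771 177.19847328]
[ 530.3 -352.3   76.1]
ring [ 521.4 -283.1   70.8] [ 530.4 -352.3   75. ] [ 530.4 -352.8   75. ] [ 521.8 -282.6   69. ]
[ 564.9 -348.3   75. ]
[ 494.4 -358.7   75. ]
```

>>> send_rows:
  deltas:
    - [[0.0583,0.0112,0],[0,0,0]]
    - [[0.0583,0.0112,0],[0,0,0]]
    - [[0,0,0.06],[0,0,0]]
    - [[0,0,0.06],[0,0,0]]
    - [[0,0,0.06],[0,0,0]]
    - [[0,0,0.06],[0,0,0]]
    - [[0,0,0.03],[0,0,0]]
    - [[0,0,0],[0,0,0]]
    - [[0,0,0],[0,0,0]]
  grip: 0.56
  grip_force: 20

```text
time_s: 2.8
ee_pos: [528.9, -354.5, 125.5]
ee_rot: [180.0, -0.0, 7.7]
force: [-1.0, -0.5, -0.4]
gripper_width: 40.0
gripper_force: 0.0
```

```bash
python3 - <<'E'
from h import *
s=state();print(s["time_s"],s["ee_pos"].round(1),s["ee_rot"].round(2),s["force"].round(1),s["gripper_width"])
w=grab_frame("wrist");t=grab_frame("top")
cv2.imwrite("pics/c2.png",np.hstack([cv2.resize(w[...,::-1],(400,300)),cv2.resize(t[130:230,330:463,::-1],(400,300))]))
E
```

```text
2.8 [ 528.9 -354.5  125.5] [ 1.7997e+02 -2.0000e-02  7.6800e+00] [-1.  -0.5 -0.4] 40.0437103447572
```

View pics/c2.png

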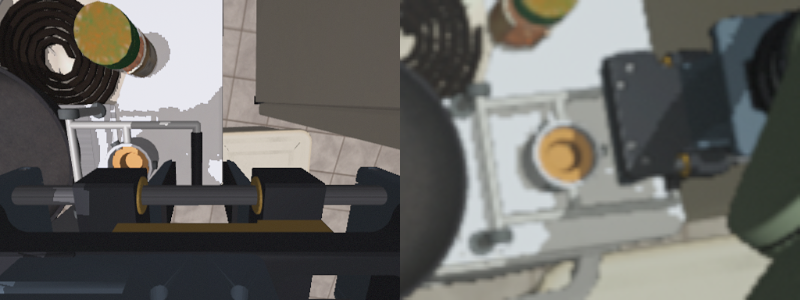

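The handle (x≈196 in the left picture) lies between the fingers (about 165 and 235). Going down, then closing.

>>> send_rows:
  deltas:
    - [[0.0033,-0.0036,0.0],[0,0,0]]
    - [[0,0,0.0243],[0,0,0]]
    - [[0,0,0.0243],[0,0,0]]
    - [[0,0,0.0243],[0,0,0]]
    - [[0,0,0.0243],[0,0,0]]
    - [[0,0,0],[0,0,0]]

```text
time_s: 3.5
ee_pos: [529.3, -350.6, 73.5]
ee_rot: [-179.8, 0.2, 7.7]
force: [-0.5, 0.3, -1.0]
gripper_width: 39.5
gripper_force: 0.0
```

>>> send_rows:
  deltas:
    - [[0,0,0],[0,0,0]]
    - [[0,0,0],[0,0,0]]
    - [[0,0,0],[0,0,0]]
    - [[0,0,0],[0,0,0]]
    - [[0,0,0],[0,0,0]]
    - [[0,0,0],[0,0,0]]
  grip: 1
  grip_force: 20

```text
time_s: 4.1
ee_pos: [530.9, -351.6, 76.9]
ee_rot: [180.0, -0.0, 7.7]
force: [0.0, 0.9, 2.3]
gripper_width: 10.9
gripper_force: 20.0
```

Handle gripped. Now I'll swing it along the 125 mm arc, first half.

>>> send_rows:
  deltas:
    - [[0,-0.0021,-0.0326],[0,0,0]]
    - [[0,-0.0064,-0.0321],[0,0,0]]
    - [[0,-0.0105,-0.031],[0,0,0]]
    - [[0,-0.0145,-0.0293],[0,0,0]]
    - [[0,-0.0182,-0.0272],[0,0,0]]
    - [[0,-0.0216,-0.0246],[0,0,0]]
    - [[0,0,0],[0,0,0]]

```text
time_s: 4.8
ee_pos: [526.2, -316.5, 168.2]
ee_rot: [179.6, -0.2, 7.8]
force: [-1.3, -6.6, 5.2]
gripper_width: 11.3
gripper_force: 20.0
```

>>> send_rows:
  deltas:
    - [[0,-0.0246,-0.0216],[0,0,0]]
    - [[0,-0.0272,-0.0182],[0,0,0]]
    - [[0,-0.0293,-0.0145],[0,0,0]]
    - [[0,-0.031,-0.0105],[0,0,0]]
    - [[0,-0.0321,-0.0064],[0,0,0]]
    - [[0,-0.0326,-0.0021],[0,0,0]]
    - [[0,0,0],[0,0,0]]

```text
time_s: 5.5
ee_pos: [514.1, -226.4, 204.1]
ee_rot: [179.9, -0.2, 7.8]
force: [-2.1, -1.4, 10.4]
gripper_width: 11.1
gripper_force: 20.0
```

```bash
python3 - <<'E'
from h import *
s=state();print(s["time_s"],s["ee_pos"].round(1),s["ee_rot"].round(2),s["force"].round(1),s["gripper_width"])
w=grab_frame("wrist");t=grab_frame("scene")
cv2.imwrite("pics/c3.png",np.hstack([cv2.resize(w[...,::-1],(400,300)),cv2.resize(t[110:230,210:370,::-1],(400,300))]))
E
```

```text
5.5 [ 514.1 -226.4  204.1] [179.94  -0.18   7.79] [-2.1 -1.4 10.4] 11.066364071563571
```

View pics/c3.png

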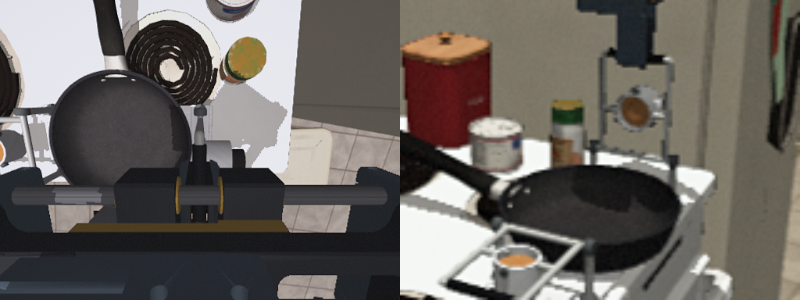

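The frame is vertical with the block still in the cup (right picture, (634,110)), and the bar is held firmly. Continuing over to about 165°.

>>> send_rows:
  deltas:
    - [[0,-0.0326,0.0021],[0,0,0]]
    - [[0,-0.0321,0.0064],[0,0,0]]
    - [[0,-0.031,0.0105],[0,0,0]]
    - [[0,-0.0293,0.0145],[0,0,0]]
    - [[0,-0.0272,0.0182],[0,0,0]]
    - [[0,-0.0246,0.0216],[0,0,0]]
    - [[0,0,0],[0,0,0]]

```text
time_s: 6.3
ee_pos: [502.0, -137.4, 162.5]
ee_rot: [-179.8, 0.0, 7.8]
force: [4.7, -0.1, -0.5]
gripper_width: 10.9
gripper_force: 20.0
```

>>> send_rows:
  deltas:
    - [[0,-0.0216,0.0246],[0,0,0]]
    - [[0,-0.0182,0.0272],[0,0,0]]
    - [[0,-0.0145,0.0293],[0,0,0]]
    - [[0,-0.0105,0.031],[0,0,0]]
    - [[0,-0.0064,0.0321],[0,0,0]]
    - [[0,0,0],[0,0,0]]

```text
time_s: 6.9
ee_pos: [497.4, -104.4, 90.1]
ee_rot: [180.0, 0.0, 7.8]
force: [4.2, -2.8, -0.9]
gripper_width: 11.3
gripper_force: 20.0
```

>>> send_rows:
  deltas:
    - [[0,-0.001,0.012],[0,0,0]]
    - [[0,-0.001,0.011],[0,0,0]]
    - [[0,0,0],[0,0,0]]
    - [[0,0,0],[0,0,0]]

```text
time_s: 7.3
ee_pos: [497.4, -103.8, 80.3]
ee_rot: [180.0, -0.0, 7.7]
force: [4.1, -3.5, -1.0]
gripper_width: 10.8
gripper_force: 20.0
```

>>> send_rows:
  deltas:
    - [[0,0,0],[0,0,0]]
    - [[0,0,0],[0,0,0]]
    - [[0,0,0],[0,0,0]]
    - [[0,0,-0.04],[0,0,0]]
    - [[0,0,-0.06],[0,0,0]]
    - [[0,0,-0.08],[0,0,0]]
    - [[0,0,-0.08],[0,0,0]]
    - [[0,0,-0.04],[0,0,0]]
    - [[0,0,0],[0,0,0]]
  grip: 0.6

```text
time_s: 8.2
ee_pos: [498.2, -103.8, 234.0]
ee_rot: [179.9, -0.3, 7.7]
force: [0.8, 0.9, -0.1]
gripper_width: 36.6
gripper_force: 0.0
```

```bash
python3 - <<'E'
from h import *
s=state();print(s["time_s"],s["ee_pos"].round(1),s["ee_rot"].round(2),s["force"].round(1),s["gripper_width"])
k=calibration("wrist");w=grab_frame("wrist");t=grab_frame("scene")
np.savez("w4.npz",**k)
cv2.imwrite("pics/w4.png",w[...,::-1])
cv2.imwrite("pics/c4.png",np.hstack([cv2.resize(w[...,::-1],(400,300)),cv2.resize(t[110:230,210:370,::-1],(400,300))]))
# predicted cap face centre
for p in[(505.8,-173.5,125),(497,-104.6,75)]:
    q=k["mtx"]@(k["R"]@np.array(p)+k["t"]);print((q[:2]/q[2]).round(1))
E
```

```text
8.2 [ 498.2 -103.8  234. ] [179.9   -0.32   7.72] [ 0.8  0.9 -0.1] 36.59582841409309
[321.8 197.4]
[254.7 186.7]
```

View pics/c4.png

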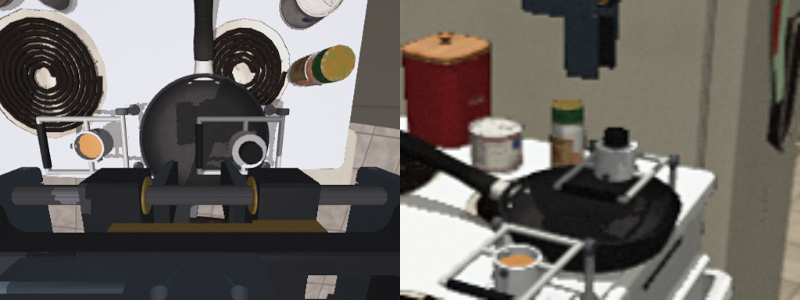

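The mould is turned over, with its cup upside down over the pan. The black cap is at about (249,152) in the left picture, within about 2 mm of the prediction. I'll close the fingers and hover above the cap.

>>> send_rows:
  deltas:
    - [[-0.001,0.0697,0],[0,0,0]]
    - [[-0.001,0.0697,0],[0,0,0]]
    - [[0,0,0.05],[0,0,0]]
    - [[0,0,0.05],[0,0,0]]
    - [[0,0,0.05],[0,0,0]]
    - [[0,0,0.02],[0,0,0]]
    - [[0,0,0],[0,0,0]]
    - [[0,0,0],[0,0,0]]
  grip: 1

```text
time_s: 9.1
ee_pos: [505.6, -172.9, 146.2]
ee_rot: [-180.0, 0.0, 7.7]
force: [-1.0, -0.5, -0.1]
gripper_width: 0.3
gripper_force: 0.0
```

```bash
python3 - <<'E'
from h import *
s=state();print(s["time_s"],s["ee_pos"].round(1),s["ee_rot"].round(2),s["force"].round(1),s["gripper_width"])
w=grab_frame("wrist");t=grab_frame("scene")
cv2.imwrite("pics/c5.png",np.hstack([cv2.resize(w[120:360,140:460,::-1],(400,300)),cv2.resize(t[130:220,230:350,::-1],(400,300))]))
E
```

```text
9.1 [ 505.6 -172.9  146.2] [-1.80e+02  1.00e-02  7.73e+00] [-1.  -0.5 -0.1] 0.25218504108260753
```

View pics/c5.png

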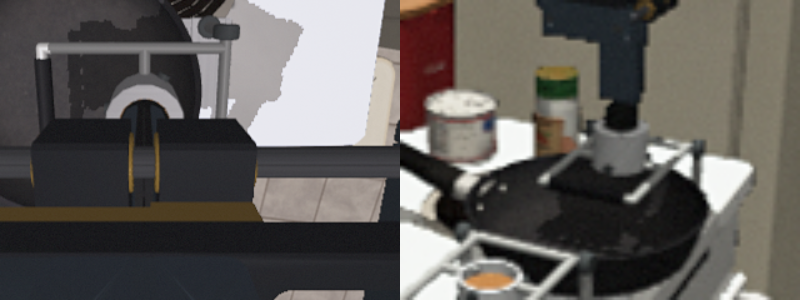

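The fingertips are right over the cap (right picture, (620,105)). Pressing in steps.

>>> send_rows:
  deltas:
    - [[0,0,0.01],[0,0,0]]
    - [[0,0,0.01],[0,0,0]]
    - [[0,0,0.006],[0,0,0]]
    - [[0,0,0],[0,0,0]]
    - [[0,0,0],[0,0,0]]

```text
time_s: 9.7
ee_pos: [506.0, -173.2, 133.5]
ee_rot: [180.0, -0.1, 7.7]
force: [1.7, -0.5, 4.2]
gripper_width: 0.5
gripper_force: 1.5
```

>>> send_rows:
  deltas:
    - [[0,0,0.004],[0,0,0]]
    - [[0,0,0.004],[0,0,0]]
    - [[0,0,0.004],[0,0,0]]
    - [[0,0,0],[0,0,0]]
    - [[0,0,0],[0,0,0]]

```text
time_s: 10.2
ee_pos: [506.0, -173.2, 127.4]
ee_rot: [180.0, -0.1, 7.7]
force: [2.1, -0.0, 4.6]
gripper_width: 0.1
gripper_force: 2.1
```

>>> send_rows:
  deltas:
    - [[0,0,0.003],[0,0,0]]
    - [[0,0,0],[0,0,0]]
    - [[0,0,0],[0,0,0]]
    - [[0,0,-0.04],[0,0,0]]
    - [[0,0,-0.08],[0,0,0]]
    - [[0,0,-0.08],[0,0,0]]
    - [[0,0.08,-0.08],[0,0,0]]
    - [[0,0.08,0],[0,0,0]]
    - [[0,0.08,0],[0,0,0]]
    - [[0,0,0],[0,0,0]]

```text
time_s: 11.2
ee_pos: [519.9, -290.9, 259.1]
ee_rot: [-180.0, 0.2, 7.5]
force: [-0.8, 1.0, -0.1]
gripper_width: 0.6
gripper_force: 0.0
```

```bash
python3 - <<'E'
from h import *
s=state();print(s["time_s"],s["ee_pos"].round(1),s["force"].round(1))
t=grab_frame("scene")
for c in("scene","top","wrist"):
    im=t if c=="scene" else grab_frame(c)
    if c=="top":T=im
    k=calibration(c)
    for l in("ring_block","plain_block"):
        for r in trace(c,l)[:2]:
            ys,xs=np.nonzero(r["pixels"]);print(c,l,round(r["p"],2),r["bbox"],onz(k,xs.mean(),ys.mean(),69).round(0),onz(k,xs.mean(),ys.mean(),30).round(0))
cv2.imwrite("pics/c6.png",np.hstack([cv2.resize(T[120:240,200:360,::-1],(400,300)),cv2.resize(t[130:220,230:350,::-1],(400,300))]))
E
```

```text
11.2 [ 519.9 -290.9  259.1] [-0.8  1.  -0.1]
scene ring_block 0.54 [288.7, 189.1, 12.0, 10.7] [454. -86.  69.] [ 494. -153.   30.]
scene plain_block 0.64 [250.6, 211.1, 13.2, 8.6] [475.  58.  69.] [517.   4.  30.]
top ring_block 0.51 [188.9, 155.0, 175.6, 69.5] [490. -81.  69.] [495. -83.  30.]
top ring_block 0.39 [324.4, 190.6, 3.8, 7.5] [ 492. -152.   69.] [ 497. -157.   30.]
top plain_block 0.49 [217.1, 191.3, 12.9, 14.4] [475.  63.  69.] [479.  68.  30.]
wrist ring_block 0.43 [170.9, 155.2, 19.2, 21.6] [ 527. -189.   69.] [ 520. -180.   30.]
wrist plain_block 0.46 [178.4, 159.1, 8.7, 12.9] [ 527. -191.   69.] [ 520. -182.   30.]
```

View pics/c6.png

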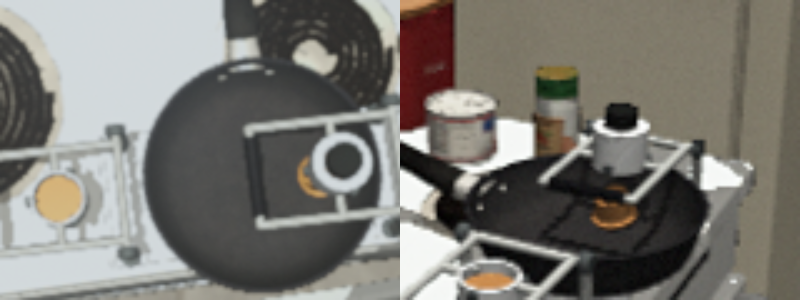

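The ring block lies on the pan floor (right picture, (614,212)). Top and scene views put it near (495,-155), about 45 mm from the pan's centre. The plain block hasn't moved and the arm is clear.

```bash
python3 -c "
from workcell import *
print(job_done())"
```

```text
the job is handed in; nothing more can be done
None
```

The ring-shaped block dropped into the pan, about 45 mm from its centre; the plain block stayed in its own mould, and I handed the job in at about 11 s (no verdict was returned).

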